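Mount the label roll and shim its brake shoe tight

ROBOT

A 7-joint arm with a two-finger parallel gripper is mounted at the origin on a cart in front of the work surface, level with it; the furniture and walls round the work are solid. World frame = base frame: x ahead of the robot, y to its left, z up, the work surface at z = 0. Lengths are in mm, angles in rad, forces in N, time in s.
With the tool pointing down it reaches from about 425 to 825 mm from the base axis. Payload 3.6 kg.
Tool frame: the origin (TCP) lies between the finger pads; the fingertips stand 14 mm ahead of it and the grasp point (between the pads) lies 5 mm behind it (robot.tip_reach is the distance from the TCP to the fingertips, in mm); y points along the fingers, z is the direction in which the jaws open and shut, and the axes are right-handed (so a half turn about y gives the same grasp; the last joint's range is limited). The gripper opens to 85 mm and grips with 20 to 120 N. Pads are 22 mm wide; open, the fingers measure 114 mm over their backs; the gripper's body (76 mm by 85 mm) begins 54 mm behind the grasp point. The pads swing forward as they close: fully open they stand 13 mm farther back than shut.
Start: joints at [-1.319, 0.615, -0.013, 1.423, 0.008, 1.103, -0.04], TCP at [178.849, 624.881, 245.297] pointing down, gripper open.
Joint ranges: [-3.12, 3.12], [-0.3, 2.06], [-1.34, 1.32], [0.26, 2.42], [-1.36, 4.5], [0.01, 1.98], [-2.84, 2.84]. Speed limits (rad/s): [2.79, 2.79, 3.14, 3.14, 3.14, 3.14, 3.14].

INTERFACE

Orientations are given as a unit quaternion [x, y, z, w].
In Python, from workcell import robot, vision gives the robot as it stands.
- The arm moves only by the tool send_rows, never from a script. Its argument "moves" is text: rows parted by semicolons, each of 7 numbers parted by spaces: the shift along the world's x, y, z in units of 3 cm (1.0 is 3 cm), then the turn, a rotation vector about the world's x, y, z in units of 180 degrees (1.0 is 180 degrees), then the gripper command: -1 is fully open, 1 is shut, values between are in proportion. A call has 1 to 10 rows; each row shifts and turns the commanded pose from where the row before left it; what a row does not reach is not made up. A row lasts 1/10 s, in which the tool goes at most 50 mm and 8.59 degrees, less where a joint would pass 70% of its speed; a pose out of reach is approached as far as the arm can. A call with a number of a shift or a turn outside -1 to 1 is refused whole. A call with a gripper value outside its range is refused whole. The fingers move at their own pace and stop on an object; "newtons" is the grip in N (left out, the last holds). Time passes only in rows, so rows that do not move let the fingers close. It gives the time, the measured TCP pose, the force and the opening at its end, in the units of the state.
- robot.read_state(): the state, without advancing time (a new reading comes with each control period).
- vision.capture(name): name is "scene" or "top" or "wrist"; returns the picture (400x640x3 uint8, red, green, blue); there is no depth.
- vision.calibration(name): a dict with "fx", "fy", "cx", "cy" (pixels), "k1" (the pictures are not rectified: a ray, as slopes to the right and down, at radius r is drawn at 1 + k1 r^2 times it, then the intrinsics apply), "world_to_cam" (4x4, takes a point from world to camera coordinates); the wrist camera has in their place "tool_from_camera" (4x4, takes a point from camera to tool coordinates, whose origin is the TCP and whose axes are the tool frame's). Camera axes: x right, y up, looking along -z (the intrinsics and any distortion apply to the point x, -y, -z); pixel columns grow to the right and rows downward; lengths in mm; the calibration is good to about 2 mm. A picture is of the moment at which its call begins: read the wrist's pose just before it. calibration takes no time and is no camera call.
- robot.finish_job(): hands the job in, once; it reports no verdict.
The state is a dict: "clock": time; "joint_pos": joint angles; "dq": joint speeds; "tau": joint torques, N m; "tcp_pos": TCP position; "orientation": TCP orientation; "force": force on the tool from outside, world axes, zero at the start; "ft_torque": the same for the moment, N m; "opening": opening from 0.0 (shut) to 1.0 (fully open).
Only numpy, scipy, OpenCV 4.12 (cv2) and the standard library are available. Lean on these libraries where they do the work, as an engineer would, in place of code of your own. Each camera call takes 0.05 s, during which the arm holds its last target. There are 200 camera calls.

TASK

Put the loose white label roll fully down onto the upright spindle of the small unwinder stand and let it go. Then stand the flat packing plate upright in the gap between the sliding brake shoe and the end stop and let it go, and push the wedge down between shoe and plate by feel until the gap is closed and the shoe bears firmly on the roll, without crushing it. Finish while still gripping the wedge and holding the stack tight, without letting go of it, and leave the other things on the table where they are.

Things in the scene. Friction and masses are not known exactly. Their poses are not given: they have to be found in the camera images.
- unwinder: aluminium base plate 70 x 174 mm, fixed; its top is 12 mm above the table. Origin on the table under it, x across, y along it, z up. From -y to +y stand the spindle (axis at y = -60 mm), the sliding brake shoe, the open gap and the end stop. Two guide rails, 8 mm high, run along y at x = -26 and +26 mm beside shoe and gap
- spindle_top (a point): tip of the upright steel spindle, 82 mm above the table. The spindle is 21 mm thick, narrowing over its last 16 mm; the roll rests on the flange at its foot (44 mm wide), 16 mm above the table, i.e. 66 mm below this point
- shoe (a joint): travel of the brake shoe along the unwinder's -y, towards the roll, 0 to 14 mm (in m). It starts near 0; it slides with light friction (0.6 N) and meets a roll that sits on the spindle at about 4 to 10 mm
- shoe_top (a point): middle of the upper face of the brake shoe, a steel block 60 mm high (top 72 mm above the table), 36 mm wide in x; its upright rubber-faced front looks to the roll, 3 mm to -y of this point. Its back slopes down towards the end stop from 12 mm to +y of this point (50 mm above the base plate) to 25 mm (at the base plate), with a flatter bevel over the top 10 mm; the gap is wider at the top
- stop: steel end stop, fixed, 36 mm wide in x; axes parallel to the unwinder's; its upright flat face looks to -y; origin at the foot of this face on the base plate
- stop_face (a point): upper edge, middle, of the end stop's face, 72 mm above the table. The far border of the gap; how far it stands from the shoe differs from case to case by 7 mm
- roll_center (a point): centre of the loose white label roll: upright, 60 mm diameter, 46 mm tall, through bore 29 mm, 90 g; starts standing on the table near its front edge
- rack: grey plastic rack, fixed, 56 x 92 mm, holding plate and wedge upright side by side along its y axis (plate at +26 mm, wedge at -21 mm); its floor is 8 mm above the table, the pocket walls reach 30 mm above the table; origin on the table, x and y axes parallel to those of plate and wedge in it
- plate_center (a point): centre of the flat packing plate (aluminium, 40 mm wide in x, 16 mm thick in y, 70 mm tall, 120 g), standing in the rack; can be gripped across its 40 mm width near the top
- wedge_handle (a point): middle of the wedge's handle (30 mm wide in x, 18 mm thick in y, from 24 mm below this point to 22 mm above it). The aluminium wedge, 112 mm tall, 200 g, stands toe down in the rack, the toe 90 mm below this point. Keep its axes parallel to the unwinder's when inserting it
- wedge_toe (a point): middle of the underside of the wedge's toe, 20 mm thick in y, chamfered to 12 mm over its lowest 6 mm. The wedge's body is 40 mm wide in x; its +y face is flat and upright, 10 mm to +y of this point; its -y face slopes to match the shoe: 10 mm to -y at the toe, 26 mm from 60 mm above it. When the gap is closed, the toe stands 3 to 42 mm above the base plate, depending on the stop
- cap_stray: bystander: loose round bottle cap, 29 mm, behind the rack
- bottle_front: bystander: filled bottle, 54 x 166 mm, on the left
- marker: bystander: marker pen, 135 mm long, near the front edge
- big_roll: bystander: a larger roll of printed labels, 94 mm diameter, at the back; not the one to mount
There are look-alikes about, which are no part of the job. There is more than one size of the part that bears roll_center; the job needs the larger.

How it is judged (in metres and radians):
On the way, in this order (a step that is already met when the one before it is completed fails the run):
1. the roll stands fully down on the spindle, let go (horizontal distance between roll_center and spindle_top below 0.005 m and z of roll_center in the frame of unwinder below 0.042 m and angle between roll_center's own z axis and vertical below 0.08 rad and contact force between the fingers and roll below 0.1 N), for 0.2 s.
2. the packing plate stands upright in the gap before the stop, let go (y of plate_center in the frame of stop between -0.03 and 0 m and x of plate_center in the frame of stop between -0.012 and 0.012 m and z of plate_center in the frame of stop below 0.04 m and angle between plate_center's own z axis and vertical below 0.3 rad and contact force between the fingers and plate below 0.1 N), for 0.2 s.
At the end, for the whole second after the job is handed in: Roll down on the spindle (3 mm from flange, 5 mm from axis); plate upright in the gap and wedge toe 15 mm or more below the shoe's top, both within 12 mm of the middle; wedge-plate and plate-stop over 0.8 N, shoe on roll over 1.5 N; fingers still grip the wedge (horizontal distance between roll_center and spindle_top below 0.005 m and z of roll_center in the frame of unwinder below 0.042 m and z of plate_center in the frame of stop below 0.04 m and x of plate_center in the frame of stop between -0.012 and 0.012 m and angle between plate_center's own z axis and vertical below 0.1 rad and x of wedge_toe in the frame of stop between -0.012 and 0.012 m and z of wedge_toe in the frame of stop below 0.045 m and angle between wedge_handle's own z axis and vertical below 0.12 rad and contact force between wedge and plate above 0.8 N and contact force between plate and stop above 0.8 N and contact force between shoe and roll above 1.5 N and contact force between the fingers and wedge above 2 N); the arm keeps its last pose, push and grip.
It fails at once if the roll is crushed: shoe pressed on it with more than 60 N (contact force between shoe and roll above 60 N).
It fails at once if a bystander is moved more than 3 cm (distance of any of cap_stray, bottle_front, marker, big_roll from where it was at the start of the episode above 0.03 m).
It also fails if it takes over 56 s, if anything falls off the work surface, if the arm or the gripper's body presses on something with over 40 N, if the wrist force passes 120 N, or if a joint passes its speed limit or range.

## Working session

There is one attempt and no reset: what is moved stays moved. The work goes in short steps, Python scripts to look and compute and a tool call to move; the robot and the scene stay as the last step left them, time stands still between calls to the robot, and variables do not carry over. Pictures are saved under pics/ and viewed, about 8 in all and at most 12, crops included, and the job is handed in when it is done.

Besides the shell and the picture viewer there is one more tool, called after "Request:" as name(argument=value, ...), one argument or row to a line, values as JSON. send_rows: Moves the arm, as the interface text tells. Shifts and turns lie within -1 to 1; 1 stands for 3 cm of shift or 180 degrees of turn. Its arguments: {"type":"object","properties":{"moves":{"type":"string"},"newtons":{"type":"number"}},"required":["moves"]}

```bash
ls; mkdir -p pics; python3 - <<'E'
from workcell import robot, vision
import cv2
s=robot.read_state(); print({k:s[k] for k in('clock','tcp_pos','orientation','force','opening')}, robot.tip_reach)
for n in('scene','top'):
    im=vision.capture(n); cv2.imwrite(f'pics/{n}0.png',im[:,:,::-1])
    c=vision.calibration(n); print(n,c)
print(vision.calibration('wrist'))
E
```

```text
pics
{'clock': 0.0, 'tcp_pos': array([178.65449366, 624.17691352, 244.1212537 ]), 'orientation': array([ 0.70117869, -0.09834779,  0.09809688, -0.69932336]), 'force': array([-0.38855606, -0.20670769,  0.08036648]), 'opening': 0.9961871862736975} 14.0
scene {'fx': 444.0439256765703, 'fy': 444.0439256765703, 'cx': 322.1646891657949, 'cy': 199.37200177921522, 'k1': -0.10144728899236416, 'world_to_cam': array([[-8.42209869e-01, -5.39100022e-01,  7.32817732e-03,
         6.17932928e+02],
       [ 2.68915451e-01, -4.08255292e-01,  8.72360073e-01,
        -1.10705657e+02],
       [-4.67297567e-01,  7.36680923e-01,  4.88808962e-01,
        -1.00178841e+03],
       [ 0.00000000e+00,  0.00000000e+00,  0.00000000e+00,
         1.00000000e+00]])}
top {'fx': 490.46926240398477, 'fy': 490.46926240398477, 'cx': 320.348463606913, 'cy': 194.13576946992475, 'k1': -0.13808743868627438, 'world_to_cam': array([[ 1.47370853e-01, -9.89060711e-01,  6.38284608e-03,
         2.37062237e+02],
       [ 9.67970441e-01,  1.45548565e-01,  2.04569892e-01,
        -5.76129564e+02],
       [-2.03261057e-01, -2.39692332e-02,  9.78831149e-01,
        -9.97556164e+02],
       [ 0.00000000e+00,  0.00000000e+00,  0.00000000e+00,
         1.00000000e+00]])}
{'fx': 275.4180516189622, 'fy': 275.4180516189622, 'cx': 324.1652157576801, 'cy': 197.88522658200307, 'k1': -0.0026735797974869403, 'tool_from_camera': array([[-5.43917886e-04, -9.56966435e-01, -2.90198115e-01,
        -7.38503479e+01],
       [ 2.60679504e-04,  2.90198013e-01, -9.56966585e-01,
        -1.29284489e+02],
       [ 9.99999818e-01, -5.96159943e-04,  9.16176460e-05,
         6.40953137e-01],
       [ 0.00000000e+00,  0.00000000e+00,  0.00000000e+00,
         1.00000000e+00]])}
```

View pics/scene0.png

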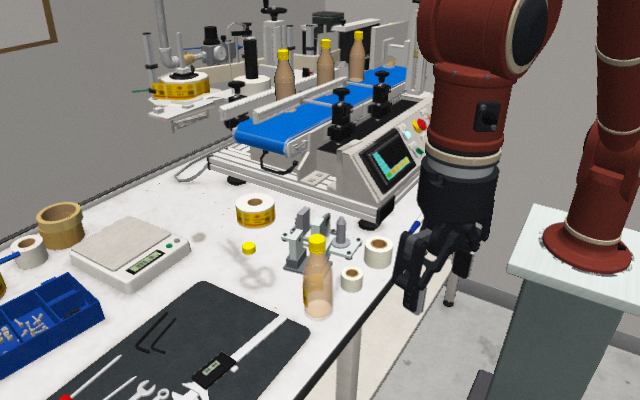

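View pics/top0.png

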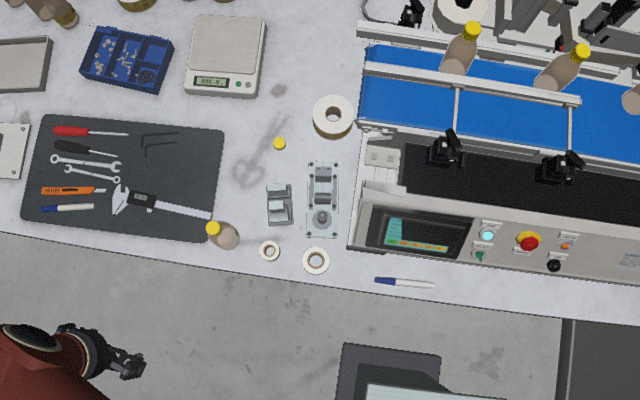

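The scene view shows the unwinder at about (330,235) with the big roll, the rolls at (378,252) large and (351,279) small, and the bottle at (317,280). The top view shows the unwinder at (322,200), rack at (279,204), larger roll at (315,261), small roll at (270,251), and the printer body immediately to the right at x > 348.

```bash
cat > h.py <<'E'
import numpy as np, cv2
from scipy.spatial.transform import Rotation as R
from workcell import robot, vision
def cam(name, st=None):
    c=vision.calibration(name)
    K=np.array([[c['fx'],0,c['cx']],[0,c['fy'],c['cy']],[0,0,1]]); D=np.array([c['k1'],0,0,0.])
    if name=='wrist':
        st=st or robot.read_state(); T=np.eye(4); T[:3,:3]=R.from_quat(st['orientation']).as_matrix(); T[:3,3]=st['tcp_pos']
        M=np.linalg.inv(T@np.array(c['tool_from_camera']))
    else: M=np.array(c['world_to_cam'])
    return K,D,np.diag([1,-1,-1,1.])@M
def proj(C,P):
    K,D,M=C; P=np.atleast_2d(np.array(P,float)); return cv2.projectPoints(P,cv2.Rodrigues(M[:3,:3])[0],M[:3,3],K,D)[0][:,0]
def plane(C,uv,z):
    K,D,M=C; n=cv2.undistortPoints(np.array(uv,float).reshape(-1,1,2),K,D)[:,0]
    d=np.c_[n,np.ones(len(n))]@M[:3,:3]; o=-M[:3,:3].T@M[:3,3]
    return o+d*((z-o[2])/d[:,2])[:,None]
E
python3 - <<'E'
from h import *
im=cv2.imread('pics/top0.png')[100:300,200:440]; cv2.imwrite('pics/topc.png',cv2.resize(im,None,fx=3.3,fy=3,interpolation=cv2.INTER_CUBIC)[:, :800])
C=cam('top')
pr=lambda uv,z:print(np.round(plane(C,uv,z),0).tolist())
pr([[322,218]],82); pr([[279,204]],35); pr([[315,260],[270,250]],46); pr([[313,163],[335,163],[307,237],[336,237]],12); pr([[333,117]],40); pr([[350,235],[362,175],[365,125],[343,137]],40);pr([[222,235],[405,283],[279,143]],5)
E
```

```text
[[480.0, 308.0, 82.0]]
[[504.0, 407.0, 35.0]]
[[394.0, 310.0, 46.0], [401.0, 408.0, 46.0]]
[[614.0, 348.0, 12.0], [621.0, 298.0, 12.0], [444.0, 336.0, 12.0], [454.0, 272.0, 12.0]]
[[720.0, 318.0, 40.0]]
[[459.0, 244.0, 40.0], [595.0, 235.0, 40.0], [712.0, 244.0, 40.0], [676.0, 289.0, 40.0]]
[[421.0, 525.0, 5.0], [376.0, 107.0, 5.0], [652.0, 434.0, 5.0]]
```

View pics/topc.png

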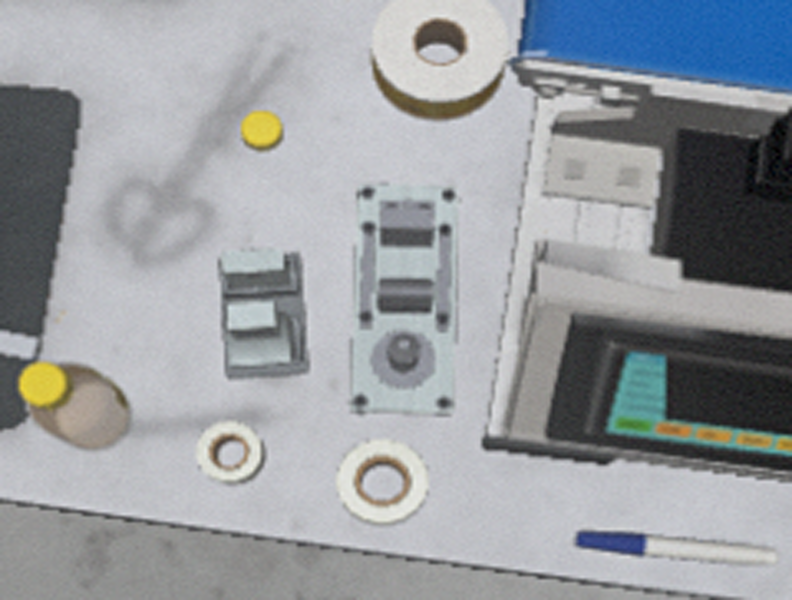

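The enlarged top view shows the unwinder with its spindle nearest the robot at crop (403,350), the shoe at (405,295) and the stop at (407,225). The rack is at (262,310), with the plate in its far pocket and the wedge in the near one; the larger roll is at (382,480).

```bash
python3 - <<'E'
from h import *
s=robot.read_state(); m=R.from_quat(s['orientation']).as_matrix(); print(m.round(3)); print(s['joint_pos'])
E
```

```text
[[ 0.961 -0.001  0.275]
 [-0.275 -0.002  0.961]
 [ 0.    -1.    -0.002]]
[-1.31851429  0.61583947 -0.01260765  1.42475815  0.00811164  1.10338972
 -0.04040497]
```

Request:
send_rows(
  moves="0.67 -0.98 0 0 0 0.0122 -1;0.67 -0.98 0 0 0 0.0122 -1;0.67 -0.98 0 0 0 0.0122 -1;0.67 -0.98 0 0 0 0.0122 -1;0.67 -0.98 0 0 0 0.0122 -1;0.67 -0.98 0 0 0 0.0122 -1;0.67 -0.98 0 0 0 0.0122 -1;0.67 -0.98 0 0 0 0.0122 -1;0.67 -0.98 0 0 0 0.0122 -1;0.67 -0.98 0 0 0 0.0122 -1",
  newtons=30,
)

```text
clock: 1.1
tcp_pos: [380.3, 329.4, 245.0]
orientation: [0.706, 0.037, -0.038, -0.706]
force: [0.2, 0.4, 0.1]
opening: 1.0
```

Request:
send_rows(
  moves="0 0 0 0 0 0 -1;0 0 0 0 0 0 -1",
)

```text
clock: 1.3
tcp_pos: [380.2, 330.0, 245.0]
orientation: [0.706, 0.036, -0.036, -0.706]
force: [-0.3, 0.6, -0.1]
opening: 0.999
```

```bash
python3 - <<'E'
from h import *
import json
s=robot.read_state(); im=vision.capture('wrist')[:,:,::-1]; cv2.imwrite('pics/w1.png',im)
json.dump({k:np.array(s[k]).tolist() for k in('tcp_pos','orientation')},open('w1.json','w'))
m=R.from_quat(s['orientation']).as_matrix(); print(s['clock'],s['tcp_pos'],m.round(3).tolist(),s['joint_pos'])
cv2.imwrite('pics/w1b.png',cv2.resize(im,(800,500),interpolation=cv2.INTER_CUBIC))
E
```

```text
1.3 [380.16190858 329.99140502 245.04993262] [[0.995, -0.001, -0.102], [0.102, -0.0, 0.995], [-0.001, -1.0, -0.0]] [-0.69632787  0.39058778 -0.08676659  1.83806466  0.04139884  0.91550016
  0.87065191]
```

View pics/w1b.png

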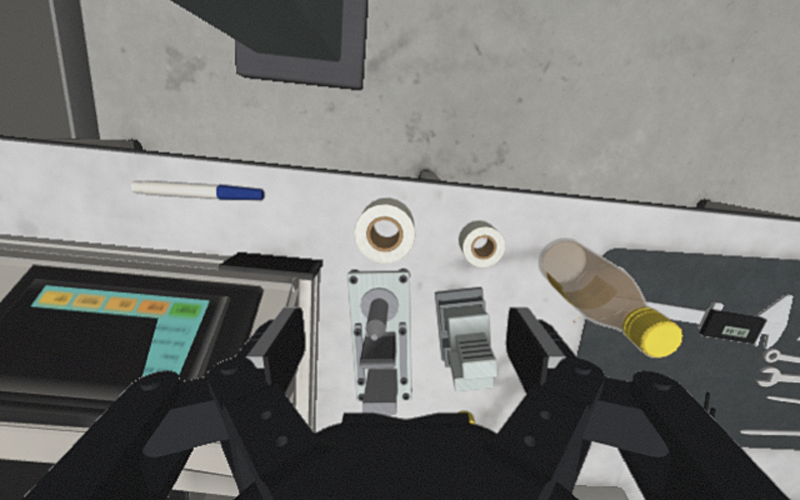

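The wrist view (image up = toward the robot) shows the roll's bore at (386,234), the unwinder's near corners at (349,272) and (410,271), and the wedge handle at (470,345). I'll move in closer above the unwinder.

Request:
send_rows(
  moves="0.9 0.2 -0.5 0 0 0 -1;0.9 0.2 -0.5 0 0 0 -1;0.9 0.2 -0.5 0 0 0 -1;0.9 0.2 -0.5 0 0 0 -1;0 0 0 0 0 0 -1;0 0 0 0 0 0 -1",
)

```text
clock: 1.95
tcp_pos: [486.5, 356.2, 184.4]
orientation: [0.706, 0.037, -0.039, -0.706]
force: [-0.8, 0.1, 0.4]
opening: 0.996
```

```bash
python3 - <<'E'
from h import *
import json
s=robot.read_state(); im=vision.capture('wrist')[:,:,::-1]; cv2.imwrite('pics/w2.png',im)
json.dump({k:np.array(s[k]).tolist() for k in('tcp_pos','orientation')},open('w2.json','w'))
print(s['clock'],s['tcp_pos'])
cv2.imwrite('pics/w2b.png',cv2.resize(im[:360,130:610],(800,600),interpolation=cv2.INTER_CUBIC))
E
```

```text
1.95 [486.47854006 356.19733662 184.36372884]
```

View pics/w2b.png

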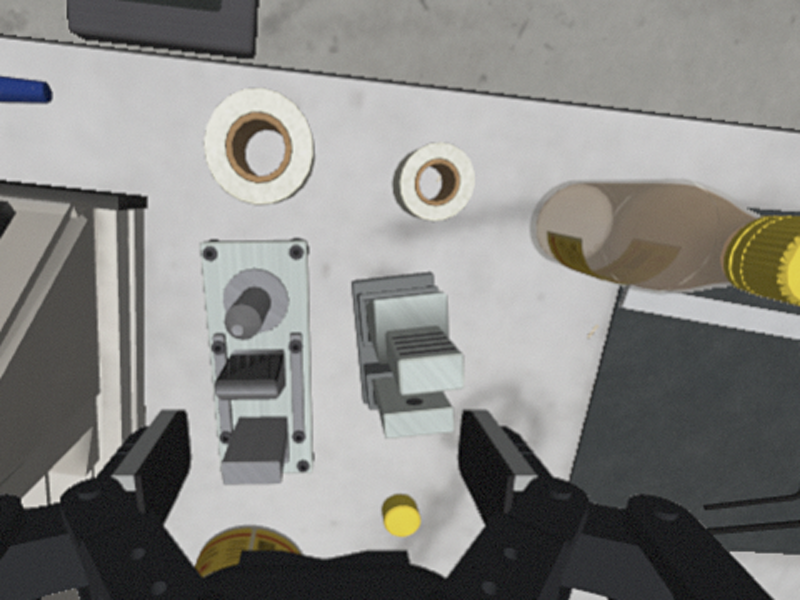

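The closer view shows in the crop: spindle tip (237,328), roll core centre about (260,146), base corners (203,243), (310,238) and (314,470), the stop's upper edge at v≈447, wedge handle top at (431,375) and plate top at (419,419).

```bash
cat > m2.py <<'E'
from h import *
import json
s=json.load(open('w2.json')); C=cam('wrist',s); im=cv2.imread('pics/w2.png')
p=lambda uv,z: plane(C,np.array(uv,float)/(5/3)+[130,0],z)[:,:2]
hsv=cv2.cvtColor(im,cv2.COLOR_BGR2HSV)
m=((hsv[...,0]<22)&(hsv[...,1]>80)&(hsv[...,2]>40)).astype(np.uint8)
m[:, :250]=0; m[:,320:]=0; m[125:]=0; m[:50]=0
c=max(cv2.findContours(m,0,2)[0],key=cv2.contourArea); 
w=plane(C,cv2.convexHull(c)[:,0]+0.0,46)[:,:2]; (cx,cy),r=cv2.minEnclosingCircle(w.astype(np.float32)); print('core',cx,cy,r,w.mean(0))
m=(im.min(2)>190).astype(np.uint8)
mm=(im.min(2)>150).astype(np.uint8); 
print('spindle tip',p([[237,328]],82))
b=p([[202,243],[310,238],[314,470]],12); print('base',b, np.linalg.norm(b[0]-b[1]),np.linalg.norm(b[2]-b[1]),'az',np.degrees(np.arctan2(*(b[2]-b[1])[::-1])),np.degrees(np.arctan2(*(b[0]-b[1])[::-1]))+180)
ex=(b[0]-b[1])/np.linalg.norm(b[0]-b[1]); print('center',(b[0]+b[2])/2)
q=p([[227,447],[286,446],[285,482],[222,483]],72); print('stop top',q,q[:2].mean(0))
q=p([[217,389],[280,388],[222,397],[279,398]],72);print('shoe',q)
q=p([[397,364],[458,354],[464,386],[402,394]],120);print('wedge',q,q.mean(0))
q=p([[381,405],[451,401],[453,431],[385,437]],78);print('plate',q,q.mean(0))
q=p([[353,280],[433,272],[366,407]],30);print('rack',q)
E
python3 m2.py
```

```text
core 394.16741943359375 310.75360107421875 17.652481079101562 [394.3169548  312.72901332]
spindle tip [[486.69046123 310.85354167]]
base [[453.60124673 273.68917938]
 [442.92071953 343.15902178]
 [614.55033134 363.17440215]] 70.28607731788222 172.7927634561002 az 6.651765740326481 98.74040887371108
center [534.07578904 318.43179076]
stop top [[564.46192176 307.19130165]
 [560.01924129 342.10011486]
 [584.88180924 343.56625423]
 [589.72632704 305.30537829]] [562.24058153 324.64570826]
shoe [[527.49012163 299.75242573]
 [523.00767353 335.56048482]
 [532.19089049 302.81606224]
 [529.30356419 335.48601203]]
wedge [[483.91432901 389.74029795]
 [476.25723027 416.19111616]
 [491.27955935 421.89058814]
 [498.26081404 394.2821516 ]] [487.42798317 405.52603846]
plate [[524.57971961 393.38669496]
 [517.92265003 432.20965854]
 [536.41540575 436.8771955 ]
 [544.42140495 398.57876347]] [530.83479508 415.26307812]
rack [[464.03817967 372.78137607]
 [453.71519243 421.64227037]
 [549.75299746 392.51090072]]
```

```bash
python3 - <<'E'
import cv2
im=cv2.imread('pics/w2.png'); cv2.imwrite('pics/w2c.png',cv2.resize(im[130:300,245:415],(800,600)[:1]*2 if 0 else (600,600),interpolation=cv2.INTER_CUBIC))
E
```

```text
(no output)
```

View pics/w2c.png

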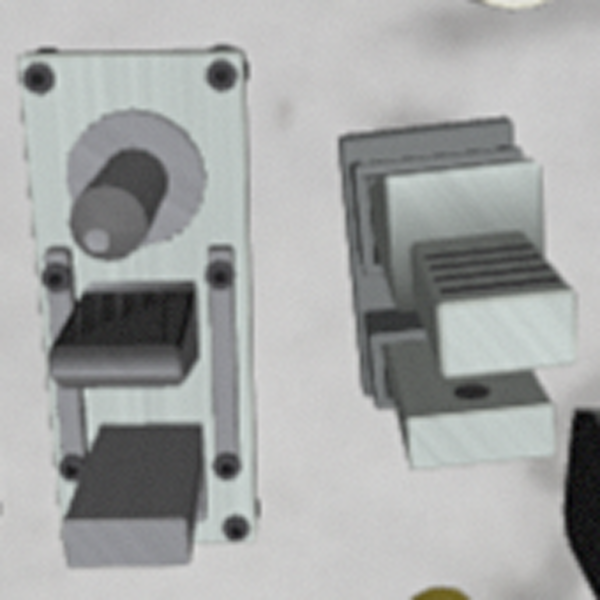

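The enlarged crop shows more: the flange circle centred at (137,176), spindle tip (95,238), the stop face from foot v=424 to top edge v=517, the shoe's top strip v=347–385, the wedge handle's top quad near (507,332) and the plate's top quad near (481,436).

```bash
cat > m3.py <<'E'
from h import *
import json
s=json.load(open('w2.json')); C=cam('wrist',s)
p=lambda uv,z: plane(C,(np.array(uv,float)+.5)*170/600-.5+[245,130],z)[:,:2]
az=lambda a,b: np.degrees(np.arctan2(*(b-a)[::-1])).round(1)
def show(n,uv,z):
    q=p(uv,z); print(n,q.round(1).tolist(),'mean',q.mean(0).round(1)); return q
show('flange',[[137,176]],16); show('tip',[[95,238]],82)
b=show('base',[[19,57],[243,50],[258,542]],12); print(az(b[1],b[0]),az(b[1],b[2]),np.linalg.norm(b[1]-b[0]),np.linalg.norm(b[1]-b[2]))
b=show('screws',[[39,77],[222,75],[236,527]],13); print(az(b[1],b[0]),az(b[1],b[2]))
b=show('rails',[[57,276],[219,275],[71,466],[227,465]],21); print(az(b[1],b[0]),az(b[3],b[2]),az(b[0],b[2]),az(b[1],b[3]))
b=show('stopbase',[[100,424],[204,424]],12);print(az(b[1],b[0]))
b=show('stoptop',[[63,517],[194,517]],72);print(az(b[1],b[0]))
b=show('stoptopfar',[[65,567],[191,561]],72)
b=show('shoe front',[[54,347],[189,343]],72);print(az(b[1],b[0]))
b=show('shoe back',[[60,386],[182,384]],72)
b=show('wedge',[[438,307],[577,289],[574,360],[442,376]],120);print(az(b[1],b[0]),az(b[2],b[3]),az(b[1],b[2]),az(b[0],b[3]))
b=show('plate',[[407,418],[553,403],[553,455],[412,467]],78);print(az(b[1],b[0]),az(b[2],b[3]),az(b[1],b[2]),az(b[0],b[3]))
E
python3 m3.py
```

```text
flange [[486.2, 311.4]] mean [486.2 311.4]
tip [[487.0, 310.3]] mean [487.  310.3]
base [[453.7, 272.4], [444.3, 340.6], [616.4, 362.5]] mean [504.8 325.2]
-82.1 7.3 68.79856582036643 173.5006293294595
screws [[459.0, 279.0], [452.4, 334.9], [610.5, 354.1]] mean [507.3 322.7]
-83.2 6.9
rails [[520.2, 288.8], [514.4, 340.0], [587.7, 296.3], [581.6, 348.7]] mean [551.  318.4]
-83.5 -83.4 6.3 7.4
stopbase [[575.7, 303.8], [571.9, 339.4]] mean [573.8 321.6]
-83.8
stoptop [[573.9, 303.9], [569.9, 340.9]] mean [571.9 322.4]
-83.8
stoptopfar [[590.3, 305.2], [584.4, 341.2]] mean [587.4 323.2]
shoe front [[521.9, 299.3], [516.9, 335.3]] mean [519.4 317.3]
-82.0
shoe back [[533.2, 301.4], [529.1, 334.3]] mean [531.1 317.8]
wedge [[482.5, 389.9], [475.3, 418.5], [491.4, 421.0], [498.2, 393.2]] mean [486.8 405.7]
-76.0 -76.3 8.9 11.9
plate [[529.7, 395.4], [521.1, 433.5], [536.4, 436.4], [544.1, 398.9]] mean [532.8 416.1]
-77.4 -78.4 10.8 13.5
```

Measured: unwinder yaw about 7°, spindle (486.6,310.8), stop face 87 mm from the spindle, shoe front about 34 mm from it; rack yaw 12.7°, wedge (486.8,405.7), plate (532.8,416.1), roll (394.2,311).

Request:
send_rows(
  moves="-0.77 -0.377 -0.2 0 0 0.0064 -1;-0.77 -0.377 -0.2 0 0 0 -1;-0.77 -0.377 -0.2 0 0 0 -1;-0.77 -0.377 -0.2 0 0 0 -1;0 0 -0.9 0 0 0 -1;0 0 -0.9 0 0 0 -1;0 0 -0.9 0 0 0 -1;0 0 -0.9 0 0 0 -1;0 0 0 0 0 0 -1",
)

```text
clock: 2.9
tcp_pos: [392.6, 309.3, 51.7]
orientation: [0.707, 0.043, -0.047, -0.705]
force: [0.4, 0.5, -0.4]
opening: 0.996
```

```bash
python3 - <<'E'
from h import *
s=robot.read_state(); C=cam('wrist',s); im=vision.capture('wrist')[:,:,::-1]; cv2.imwrite('pics/w3.png',im)
print(s['clock'],s['tcp_pos'],R.from_quat(s['orientation']).as_matrix().round(3).tolist(),s['force'])
hsv=cv2.cvtColor(im,cv2.COLOR_BGR2HSV)
m=((hsv[...,0]<22)&(hsv[...,1]>80)&(hsv[...,2]>40)).astype(np.uint8)
for c in cv2.findContours(m,0,2)[0]:
    if cv2.contourArea(c)>150:
        w=plane(C,cv2.convexHull(c)[:,0]+0.0,46)[:,:2]; print('core',cv2.minEnclosingCircle(w.astype(np.float32)),cv2.boundingRect(c))
E
```

```text
2.9 [392.58734908 309.2689288   51.74514233] [[0.992, -0.005, -0.127], [0.127, -0.003, 0.992], [-0.005, -1.0, -0.002]] [ 0.42843883  0.52678458 -0.42733571]
core ((394.73089599609375, 404.4454345703125), 11.896455764770508) (470, 260, 43, 36)
core ((394.65728759765625, 310.916259765625), 17.83561897277832) (294, 229, 65, 58)
```

Request:
send_rows(
  moves="0.07 0.05 -0.42 0 0 0 -1;0 0 -0.42 0 0 0 -1;0 0 0 0 0 0 1;0 0 0 0 0 0 1;0 0 0 0 0 0 1;0 0 0 0 0 0 1;0 0 0 0 0 0 1",
  newtons=30,
)

```text
clock: 3.65
tcp_pos: [397.7, 311.3, 28.4]
orientation: [-0.706, -0.044, 0.044, 0.706]
force: [0.1, 0.5, -0.1]
opening: 0.699
```

Request:
send_rows(
  moves="0 0 0.8 0 0 0 1;0 0 0.8 0 0 0 1;0 0 0.8 0 0 0 1;0 0 0.8 0 0 0 1;0 0 0 0 0 0 1;0 0 0 0 0 0 1",
)

```text
clock: 4.25
tcp_pos: [397.5, 311.0, 124.2]
orientation: [-0.706, -0.044, 0.044, 0.706]
force: [-1.1, 0.3, -0.9]
opening: 0.697
```

```bash
cat > core.py <<'E'
from h import *
s=robot.read_state(); C=cam('wrist',s); im=vision.capture('wrist')[:,:,::-1]; cv2.imwrite('pics/w4.png',im)
print(s['clock'],s['tcp_pos'],R.from_quat(s['orientation']).as_matrix().round(3).tolist(),s['force'],s['opening'])
hsv=cv2.cvtColor(im,cv2.COLOR_BGR2HSV)
m=((hsv[...,0]<22)&(hsv[...,1]>80)&(hsv[...,2]>40)).astype(np.uint8)
for c in cv2.findContours(m,0,2)[0]:
    if cv2.contourArea(c)>500:
        w=plane(C,cv2.convexHull(c)[:,0]+0.0,s['tcp_pos'][2]+18.5)[:,:2]; q=cv2.minEnclosingCircle(w.astype(np.float32)); print('core',q,cv2.boundingRect(c), 'rel tcp',np.array(q[0])-s['tcp_pos'][:2])
E
python3 core.py
```

```text
4.25 [397.49459266 311.02210858 124.19627225] [[0.992, 0.0, -0.124], [0.124, 0.0, 0.992], [0.0, -1.0, 0.0]] [-1.06708892  0.30226852 -0.86806403] 0.6967597741395671
core ((386.880859375, 434.11663818359375), 10.386937141418457) (567, 271, 43, 34) rel tcp [-10.61373329 123.0945296 ]
core ((384.5734558105469, 423.14166259765625), 12.020855903625488) (543, 260, 40, 45) rel tcp [-12.92113685 112.11955402]
core ((393.9302062988281, 311.0566711425781), 17.79033851623535) (286, 239, 77, 68) rel tcp [-3.56438637  0.03456256]
core ((362.8894958496094, 358.2298278808594), 6.373175144195557) (427, 210, 30, 28) rel tcp [-34.60509681  47.2077193 ]
```

Request:
send_rows(
  moves="0.78 0 0 0 0 0 1;0.78 0 0 0 0 0 1;0.78 0 0 0 0 0 1;0.75 0 0 0 0 0 1;0 0 0 0 0 0 1;0 0 0 0 0 0 1",
)

```text
clock: 4.9
tcp_pos: [489.3, 310.4, 122.4]
orientation: [0.706, 0.043, -0.045, -0.705]
force: [-0.7, -0.5, 0.5]
opening: 0.697
```

```bash
python3 core.py; python3 - <<'E'
import cv2
im=cv2.imread('pics/w4.png'); cv2.imwrite('pics/w4c.png',cv2.resize(im[170:350,200:440],(800,600),interpolation=cv2.INTER_CUBIC))
E
```

```text
4.9 [489.33781968 310.37105892 122.3510779 ] [[0.992, -0.003, -0.124], [0.124, -0.002, 0.992], [-0.004, -1.0, -0.002]] [-0.68882249 -0.48386557  0.48301862] 0.696562610786843
core ((485.79107666015625, 310.4632263183594), 17.72968864440918) (286, 239, 77, 68) rel tcp [-3.54674302  0.0921674 ]
core ((427.25640869140625, 426.1040954589844), 9.153918266296387) (599, 161, 33, 35) rel tcp [-62.08141099 115.73303654]
core ((408.55712890625, 358.737060546875), 6.492330551147461) (457, 96, 34, 35) rel tcp [-80.78069077  48.36600163]
```

View pics/w4c.png

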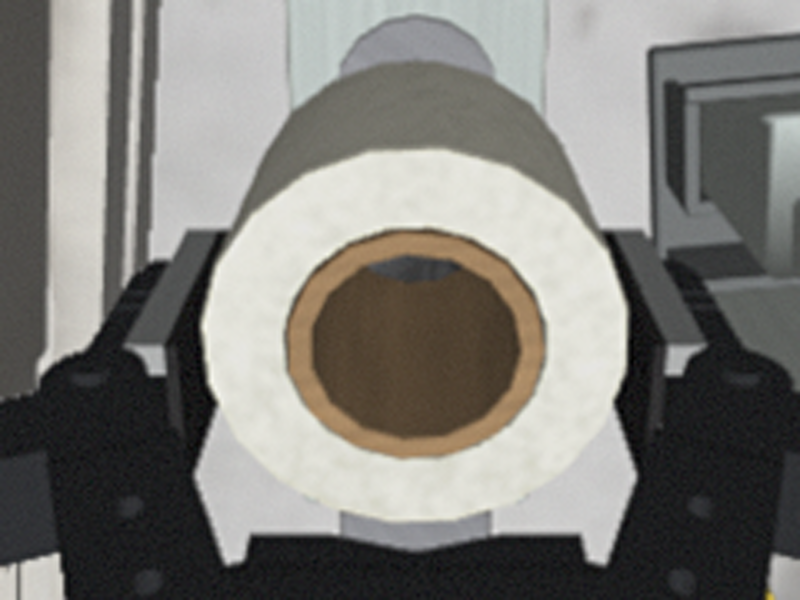

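The held roll's core is centred at crop (416,343), laterally aligned with the flange at (417,50). I'll lower it.

Request:
send_rows(
  moves="0.03 0 -0.5 0 0 0 1;0 0 -0.5 0 0 0 1;0 0 -0.3 0 0 0 1;0 0 0 0 0 0 1",
)

```text
clock: 5.35
tcp_pos: [489.1, 310.8, 83.5]
orientation: [0.706, 0.043, -0.046, -0.705]
force: [-0.4, 0.2, -2.1]
opening: 0.698
```

Request:
send_rows(
  moves="0 0 -0.3 0 0 0 1;0 0 -0.3 0 0 0 1;0 0 -0.3 0 0 0 1;0 0 0 0 0 0 1",
)

```text
clock: 5.75
tcp_pos: [490.2, 310.5, 56.6]
orientation: [0.706, 0.043, -0.045, -0.705]
force: [-1.0, 0.1, -0.9]
opening: 0.702
```

Request:
send_rows(
  moves="0 0 -0.15 0 0 0 1;0 0 -0.15 0 0 0 1;0 0 -0.12 0 0 0 1;0 0 0 0 0 0 1",
)

```text
clock: 6.15
tcp_pos: [490.8, 310.9, 45.0]
orientation: [0.706, 0.044, -0.044, -0.706]
force: [-0.6, 0.2, -0.3]
opening: 0.698
```

Request:
send_rows(
  moves="0 0 -0.04 0 0 0 1;0 0 0 0 0 0 -0.76;0 0 0 0 0 0 -0.76;0 0 0 0 0 0 -0.76;0 0 0.5 0 0 0 -0.76;0 0 0.9 0 0 0 -0.76;0 0 0.9 0 0 0 -0.76;0 0 0.9 0 0 0 -0.76;0 0 0 0 0 0 -0.76",
)

```text
clock: 7.05
tcp_pos: [493.4, 312.7, 144.4]
orientation: [-0.704, -0.047, 0.041, 0.707]
force: [-0.3, 0.8, 0.1]
opening: 0.878
```

```bash
cat > cap.py <<'E'
from h import *
import sys
n,x0,y0,w,hh,ow=sys.argv[1],*map(int,sys.argv[2:7])
s=robot.read_state(); im=vision.capture('wrist')[:,:,::-1]; cv2.imwrite(f'pics/{n}.png',im)
import json; json.dump({k:np.array(s[k]).tolist() for k in('tcp_pos','orientation')},open(n+'.json','w'))
print(s['clock'],s['tcp_pos'],R.from_quat(s['orientation']).as_euler('xyz'),s['force'],s['opening'])
cv2.imwrite(f'pics/{n}c.png',cv2.resize(im[y0:y0+hh,x0:x0+w],None,fx=ow/w,fy=ow/w,interpolation=cv2.INTER_CUBIC))
E
python3 cap.py w5 200 100 300 225 800
sed -i 's/+18.5/*0+62/;s/w4.png/w6.png/' core.py; python3 core.py
```

```text
7.05 [493.4389095  312.7327114  144.42640465] [-1.56677358 -0.00792336  0.12451397] [-0.29090148  0.81074305  0.10727672] 0.8782379831267084
7.1 [492.25997519 311.89928433 142.36119675] [[0.992, 0.004, -0.124], [0.124, 0.003, 0.992], [0.004, -1.0, 0.002]] [-0.63664474  0.36409576 -0.36538953] 0.8831418522235377
core ((487.8799133300781, 311.2109680175781), 17.550830841064453) (302, 183, 44, 42) rel tcp [-4.38006186 -0.68831632]
core ((425.94744873046875, 529.674560546875), 16.467792510986328) (596, 154, 42, 29) rel tcp [-66.31252646 217.77527621]
core ((402.9163818359375, 400.064453125), 11.19126033782959) (444, 92, 32, 33) rel tcp [-89.34359335  88.16516879]
```

View pics/w5c.png

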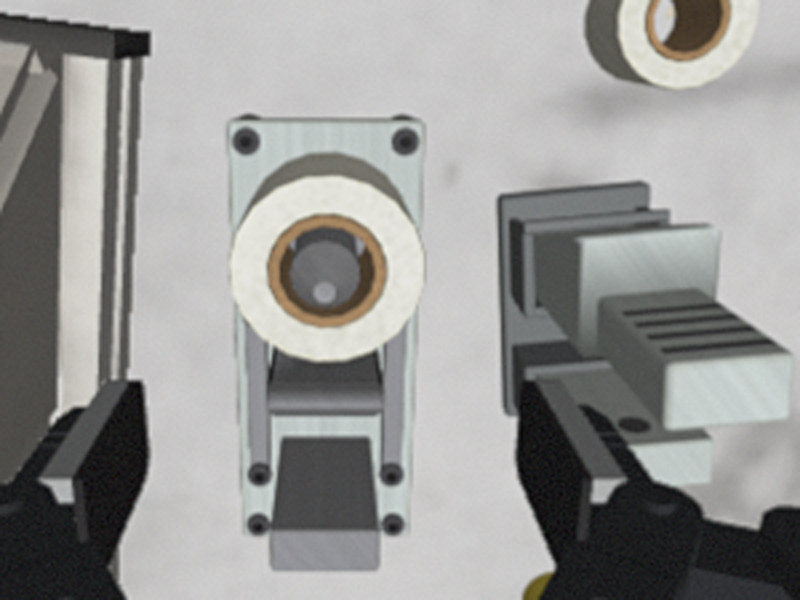

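The roll sits down over the spindle: core centred at crop (326,270), tip visible inside at (324,293). The stop's top edge is at v≈530 with its foot at v≈437.

```bash
sed -e 's/w2.json/w5.json/' -e 's/\*170\/600-.5+\[245,130\]/*300\/800-.5+[200,100]/' m3.py | sed '/^show\|^b=/d' > m5.py; cat >> m5.py <<'E'
b=show('stoptop',[[270,530],[380,530]],72);print(az(b[1],b[0]))
b=show('stopbase',[[283,437],[369,437]],12);print(az(b[1],b[0]))
b=show('shoe back',[[270,413],[384,411]],72)
b=show('tip',[[324,293]],82)
b=show('roll',[[326,270]],62)
b=show('wedge',[[666,364],[789,355],[786,418],[663,428]],120);print(az(b[1],b[0]),az(b[2],b[3]))
b=show('plate',[[710,430],[710,482]],78)
E
python3 m5.py
```

```text
stoptop [[574.2, 303.5], [569.9, 338.9]] mean [572.  321.2]
-83.0
stopbase [[575.7, 304.3], [571.5, 338.6]] mean [573.6 321.5]
-83.0
shoe back [[532.0, 299.3], [527.0, 333.9]] mean [529.5 316.6]
tip [[487.6, 310.6]] mean [487.6 310.6]
roll [[487.4, 311.0]] mean [487.4 311. ]
wedge [[481.5, 388.9], [475.9, 416.3], [491.6, 420.6], [497.7, 392.5]] mean [486.7 404.6]
-78.3 -77.7
plate [[518.2, 431.2], [535.8, 436.2]] mean [527.  433.7]
```

Request:
send_rows(
  moves="0.33 0.86 0.1 0 0 0.0075 -0.41;0.33 0.86 0.1 0 0 0.0075 -0.41;0.33 0.86 0.1 0 0 0.0075 -0.41;0.33 0.86 0.1 0 0 0.0075 -0.41;0 0 0 0 0 0 -0.41;0 0 0 0 0 0 -0.41",
)

```text
clock: 7.75
tcp_pos: [529.7, 413.8, 150.3]
orientation: [0.704, 0.076, -0.079, -0.702]
force: [-0.2, 0.2, -0.6]
opening: 0.701
```

```bash
python3 cap.py w7 200 140 300 225 800; python3 -c "
from workcell import robot
s=robot.read_state();print(s['tcp_pos'],s['joint_pos'])"
```

```text
7.75 [529.72284014 413.83902431 150.2819625 ] [-1.5728047   0.00337086  0.21955156] [-0.18718889  0.1886875  -0.63980036] 0.7014825084853246
[530.05080913 412.76866214 150.56926881] [-0.63828682  0.74339864 -0.10249682  1.45581654  0.08628339  0.95086343
  1.02471456]
```

View pics/w7c.png

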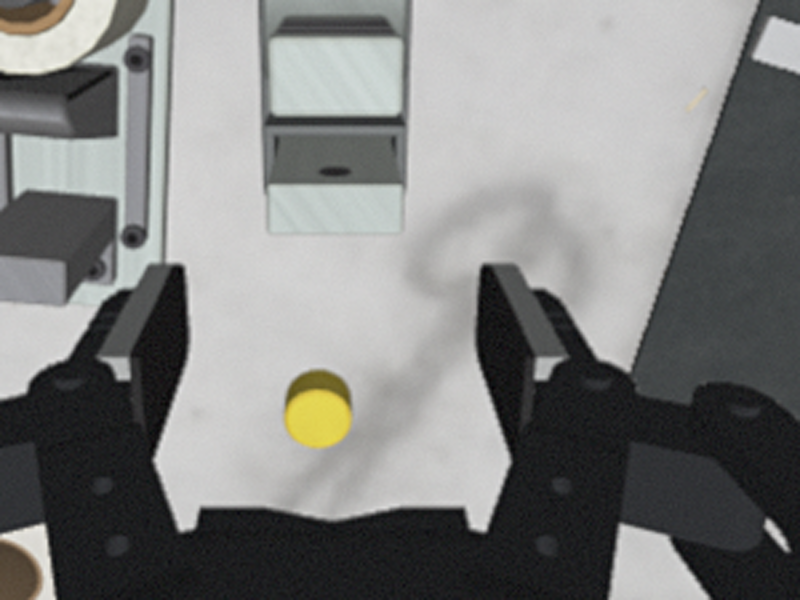

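The plate top is at crop (267–404, 184–233), square to the gripper; the wedge handle top is at (270–404, 37–117).

```bash
sed -e 's/w5.json/w7.json/' -e 's/\[200,100\]/[200,140]/' m5.py | sed '/^show\|^b=/d' > m7.py; cat >> m7.py <<'E'
b=show('plate',[[268,184],[404,184],[403,233],[267,233]],78);print(az(b[1],b[0]),az(b[2],b[3]),az(b[1],b[2]))
b=show('wedge',[[270,37],[404,37],[405,116],[270,117]],120);print(az(b[1],b[0]),az(b[2],b[3]),az(b[1],b[2]))
b=show('stoptop',[[116,197-0]],12)
E
python3 m7.py
```

```text
plate [[529.8, 395.2], [521.2, 433.7], [536.1, 437.2], [545.0, 397.9]] mean [533. 416.]
-77.4 -77.3 13.1
wedge [[481.8, 389.8], [475.5, 418.1], [492.5, 422.7], [499.3, 393.3]] mean [487.3 406. ]
-77.4 -76.9 14.9
stoptop [[571.4, 337.6]] mean [571.4 337.6]
```

Request:
send_rows(
  moves="0.1 0.09 -0.7 0 0 0 -0.41;0 0 -0.7 0 0 0 -0.41;0 0 -0.7 0 0 0 -0.41;0 0 -0.5 0 0 0 -0.41;0 0 -0.24 0 0 0 -0.41;0 0 0 0 0 0 -0.41;0 0 0 0 0 0 1;0 0 0 0 0 0 1;0 0 0 0 0 0 1;0 0 0 0 0 0 1",
  newtons=40,
)

```text
clock: 8.8
tcp_pos: [534.5, 417.4, 68.4]
orientation: [-0.703, -0.078, 0.076, 0.703]
force: [-0.1, 0.1, 3.3]
opening: 0.457
```

Request:
send_rows(
  moves="0 0 0.5 0 0 0 1;0 0 0.7 0 0 0 1;0 0 0.7 0 0 0 1;0 0 0.7 0 0 0 1;0.25 -0.8 0 0 0 -0.0078 1;0.25 -0.8 0 0 0 -0.0078 1;0.25 -0.8 0 0 0 -0.0078 1;0.25 -0.79 0 0 0 -0.0078 1;0 0 0 0 0 0 1;0 0 0 0 0 0 1",
)

```text
clock: 9.8
tcp_pos: [563.8, 321.0, 145.7]
orientation: [-0.706, -0.042, 0.042, 0.706]
force: [-0.9, 0.8, -1.1]
opening: 0.455
```

```bash
python3 cap.py w8 200 140 300 225 800; python3 -c "
from workcell import robot
s=robot.read_state();print(s['tcp_pos'],s['joint_pos'])"
```

```text
9.8 [563.83952583 320.98059879 145.74135574] [-1.57035883e+00  2.53970664e-05  1.19621162e-01] [-0.93779264  0.81934112 -1.09453164] 0.45461727510881744
[563.17178929 322.49316316 145.64799032] [-0.50336229  0.71343411 -0.08662798  1.53865599  0.07082086  0.89216782
  1.07912212]
```

View pics/w8c.png

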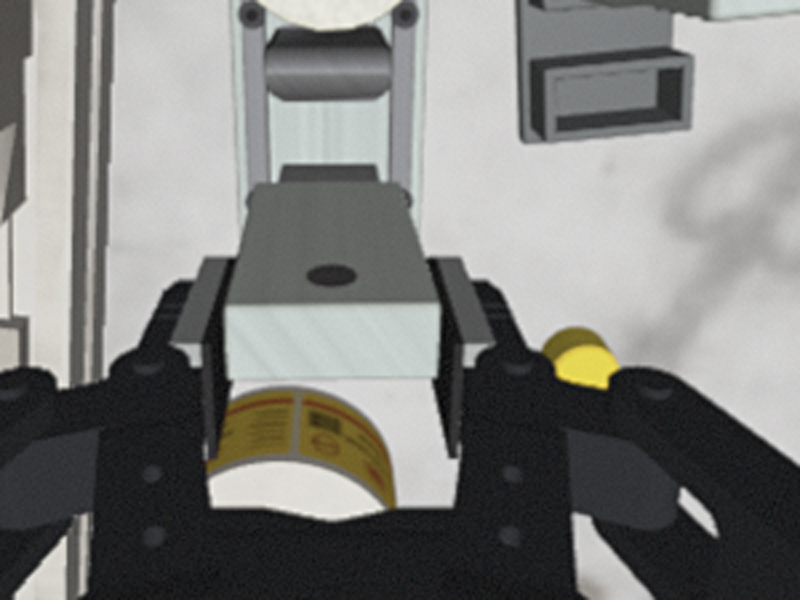

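The plate is held square at crop (226–440, 301–378) for the top and v=184 for its lower front edge; the stop's foot edge shows at v=165, with the shoe at v=30–100.

```bash
sed '/^show\|^b=/d; s/w7.json/w8.json/' m7.py > m8.py; cat >> m8.py <<'E'
for zt in (155,157,159):
    b=show('platetop',[[226,303],[439,301],[440,378],[227,378]],zt);print(az(b[1],b[0]))
    b=show('platebot front',[[255,184],[410,184]],zt-70)
b=show('stopfoot',[[281,165],[378,165]],12);print(az(b[1],b[0]))
b=show('shoeback',[[271,100],[388,100]],72);print(az(b[1],b[0]))
E
python3 m8.py
```

```text
platetop [[557.0, 301.3], [552.0, 339.7], [567.9, 342.5], [572.7, 302.7]] mean [562.4 321.5]
-82.5
platebot front [[558.6, 299.7], [553.5, 341.8]] mean [556.  320.7]
platetop [[555.9, 301.5], [551.0, 339.2], [566.6, 342.0], [571.3, 302.9]] mean [561.2 321.4]
-82.5
platebot front [[557.9, 299.8], [552.8, 341.5]] mean [555.4 320.7]
platetop [[554.8, 301.7], [549.9, 338.8], [565.3, 341.5], [569.9, 303.0]] mean [560.  321.2]
-82.5
platebot front [[557.1, 300.0], [552.2, 341.2]] mean [554.7 320.6]
stopfoot [[576.0, 303.8], [571.6, 339.9]] mean [573.8 321.8]
-83.1
shoeback [[537.7, 301.0], [533.7, 333.9]] mean [535.7 317.5]
-83.1
```

Request:
send_rows(
  moves="0 -0.03 -0.6 0 0 0 1;0 0 -0.6 0 0 0 1;0 0 -0.5 0 0 0 1;0 0 -0.4 0 0 0 1;0 0 -0.2 0 0 0 1;0 0 0 0 0 0 1",
)

```text
clock: 10.45
tcp_pos: [563.1, 320.5, 75.1]
orientation: [0.706, 0.042, -0.044, -0.706]
force: [-0.1, 0.2, -1.4]
opening: 0.46
```

Request:
send_rows(
  moves="0 0 -0.06 0 0 0 1;0 0 -0.06 0 0 0 1;0 0 0 0 0 0 1",
)

```text
clock: 10.75
tcp_pos: [564.0, 320.5, 72.8]
orientation: [-0.706, -0.043, 0.042, 0.706]
force: [0.5, -0.3, -2.2]
opening: 0.456
```

Request:
send_rows(
  moves="0 0 -0.04 0 0 0 1;0 0 -0.04 0 0 0 1;0 0 0 0 0 0 1",
)

```text
clock: 11.05
tcp_pos: [564.4, 320.6, 72.3]
orientation: [-0.706, -0.043, 0.042, 0.706]
force: [-2.0, -1.6, 8.0]
opening: 0.458
```

Request:
send_rows(
  moves="0 0 -0.03 0 0 0 1;0 0 0 0 0 0 1",
)

```text
clock: 11.25
tcp_pos: [564.5, 320.6, 72.2]
orientation: [-0.706, -0.043, 0.042, 0.706]
force: [-2.1, -1.5, 11.3]
opening: 0.462
```

Request:
send_rows(
  moves="0 0 0.04 0 0 0 1;0 0 0 0 0 0 -0.24;0 0 0 0 0 0 -0.24;0 0 0 0 0 0 -0.24;0 0 0.4 0 0 0 -0.24;0 0 0.7 0 0 0 -0.24;0 0 0.9 0 0 0 -0.24;0 0 0.9 0 0 0 -0.24;0 0 0 0 0 0 -0.24;0 0 0 0 0 0 -0.24",
)

```text
clock: 12.25
tcp_pos: [564.1, 320.6, 158.6]
orientation: [-0.706, -0.043, 0.042, 0.706]
force: [-0.9, -0.5, 0.3]
opening: 0.62
```

```bash
python3 cap.py w9 230 140 210 157 800
```

```text
12.25 [564.06733431 320.63681015 158.59882786] [-1.57007262 -0.00173526  0.12082078] [-0.91424895 -0.52470769  0.27884378] 0.620306000957977
```

View pics/w9c.png

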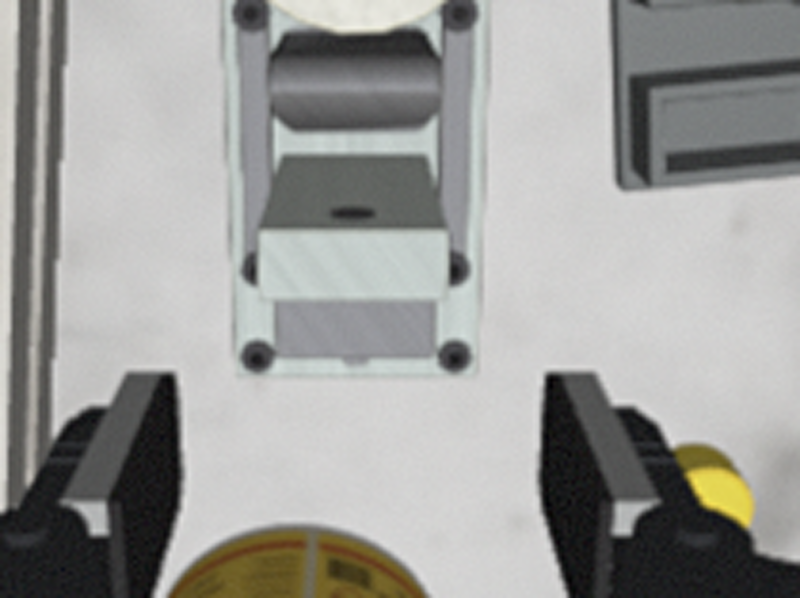

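The plate stands upright in the gap, centred: top quad at crop (258–448, 229–299), front foot edge at v=157, with the stop right behind it.

```bash
sed -e 's/w8.json/w9.json/' -e 's/\*300\/800-.5+\[200,140\]/*210\/800-.5+[230,140]/' m8.py | sed '/^show\|^b=\|^for\|^    b/d' > m9.py; cat >> m9.py <<'E'
b=show('platetop',[[258,229],[448,229],[448,299],[259,300]],82);print(az(b[1],b[0]))
b=show('foot front',[[280,157],[428,156]],12)
b=show('shoe strip top',[[272,55],[440,55]],72)
b=show('shoe strip bot',[[270,128],[440,128]],72)
b=show('shoe strip bot62',[[270,100],[440,100]],72)
b=show('stop back',[[277,356],[437,356]],72)
E
python3 m9.py
```

```text
platetop [[557.1, 299.2], [552.3, 338.0], [567.6, 340.2], [572.6, 300.9]] mean [562.4 319.6]
-83.1
foot front [[558.6, 298.8], [553.5, 338.4]] mean [556.1 318.6]
shoe strip top [[522.7, 298.0], [518.5, 332.2]] mean [520.6 315.1]
shoe strip bot [[537.9, 299.0], [533.6, 334.4]] mean [535.8 316.7]
shoe strip bot62 [[532.0, 298.5], [527.8, 333.5]] mean [529.9 316. ]
stop back [[589.4, 305.6], [585.1, 341.1]] mean [587.2 323.4]
```

Request:
send_rows(
  moves="-0.64 0.71 0 0 0 0.0078 -0.24;-0.64 0.71 0 0 0 0.0078 -0.24;-0.64 0.71 0 0 0 0.0078 -0.24;-0.64 0.71 0 0 0 0.0078 -0.24;0 0 0 0 0 0 -0.24;0 0 0 0 0 0 -0.24",
)

```text
clock: 12.9
tcp_pos: [486.0, 405.6, 156.2]
orientation: [0.703, 0.077, -0.079, -0.702]
force: [0.7, -0.6, -0.5]
opening: 0.62
```

```bash
python3 cap.py w10 200 140 300 225 800; python3 - <<'E'
from h import *
import json
s=json.load(open('w5.json')); C=cam('wrist',s)
a=np.radians(12.6); ey=np.array([np.cos(a),np.sin(a)]); w=np.array([487.3,406])
for y in (-26,-18,-34,10,2): print(y,((proj(C,[*(w+y*ey),74])-[200,100])/.375).round(0))
s=json.load(open('w10.json')); C=cam('wrist',s); print(((proj(C,[[487.3,406,120]]))).round(0))
im=cv2.imread('pics/w10.png'); g=im.min(2)>165
g=g.astype(np.uint8); u,v=proj(C,[[487.3,406,120]])[0].astype(int)
g[:max(v-40,0)]=0; g[v+45:]=0; g[:,:u-45]=0; g[:,u+45:]=0
E
```

```text
12.9 [485.95382718 405.62967884 156.20879354] [-1.57228595  0.00217034  0.22064463] [ 0.67151976 -0.5909492  -0.46303935] 0.6195039634074996
-26 [[651. 234.]]
-18 [[650. 261.]]
-34 [[652. 206.]]
10 [[647. 351.]]
2 [[648. 326.]]
[[324. 234.]]
```

Request:
send_rows(
  moves="0.04 0.01 -0.7 0 0 0 -0.24;0 0 -0.7 0 0 0 -0.24;0 0 -0.5 0 0 0 -0.24;0 0 -0.2 0 0 0 -0.24;0 0 0 0 0 0 -0.24;0 0 0 0 0 0 1;0 0 0 0 0 0 1;0 0 0 0 0 0 1;0 0 0 0 0 0 1",
  newtons=90,
)

```text
clock: 13.85
tcp_pos: [488.9, 406.4, 95.6]
orientation: [-0.702, -0.078, 0.076, 0.703]
force: [0.3, -0.4, 3.2]
opening: 0.339
```

Request:
send_rows(
  moves="0 0 0.6 0 0 0 1;0 0 0.75 0 0 0 1;0 0 0.75 0 0 0 1;0 0 0.75 0 0 0 1;0.47 -0.735 0 0 0 -0.0078 1;0.47 -0.735 0 0 0 -0.0078 1;0.47 -0.735 0 0 0 -0.0078 1;0.47 -0.735 0 0 0 -0.0078 1;0 0 0 0 0 0 1;0 0 0 0 0 0 1",
)

```text
clock: 14.85
tcp_pos: [544.4, 316.8, 179.3]
orientation: [0.706, 0.042, -0.043, -0.706]
force: [-1.2, 0.3, -3.8]
opening: 0.34
```

```bash
python3 cap.py w11 220 110 220 165 800;  python3 -c "
from workcell import robot
s=robot.read_state();print(s['tcp_pos'],s['joint_pos'])"
```

```text
14.85 [544.37631871 316.84268261 179.31558223] [-1.57131711e+00  1.50471238e-03  1.19142748e-01] [-1.23431419  0.29276096 -3.82225755] 0.3404390682578031
[543.58840515 318.39684201 179.46225623] [-0.51213213  0.64910208 -0.08773117  1.56368811  0.06431102  0.93282554
  1.07191161]
```

View pics/w11c.png

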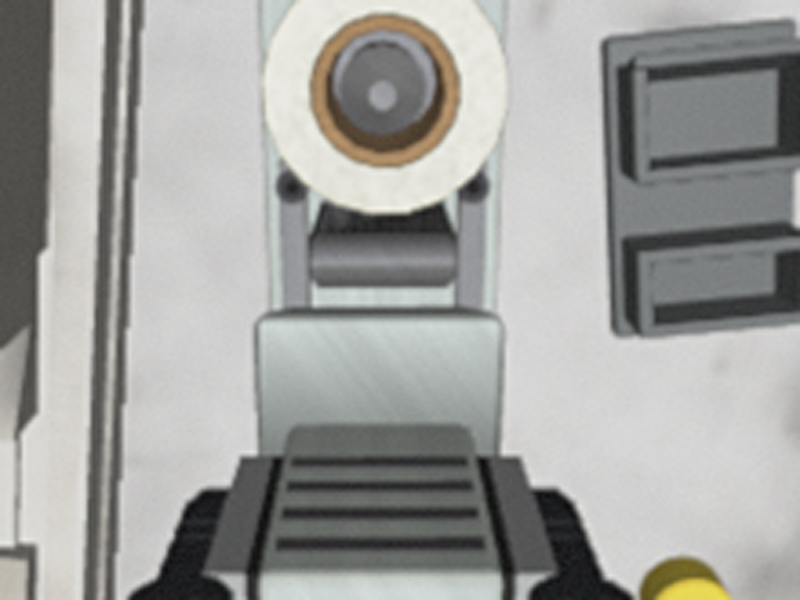

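The wedge is held square, its body top's near edge at crop (258–502, 314); the roll core is at (386,90) and the shoe at v≈230–285. Checking the held position numerically.

```bash
sed -e 's/w9.json/w11.json/' -e 's/\*210\/800-.5+\[230,140\]/*220\/800-.5+[220,110]/' m9.py | sed '/^show\|^b=/d' > m11.py; cat >> m11.py <<'E'
a=np.radians(7);ey=np.array([np.cos(a),np.sin(a)])
for z in (156,158,160):
    b=show('wedge front',[[257,314],[503,314]],z);print(az(b[1],b[0]),'toe',b.mean(0)+26*ey, np.linalg.norm(b[1]-b[0]))
b=show('spindle',[[382,95]],82)
b=show('shoe',[[316,233],[452,231]],72)
E
python3 m11.py
```

```text
wedge front [[518.3, 294.5], [513.7, 333.3]] mean [516.  313.9]
-83.1 toe [541.80343024 317.09795332] 39.09807214029935
wedge front [[517.7, 294.7], [513.1, 333.0]] mean [515.4 313.9]
-83.1 toe [541.21939994 317.02902042] 38.5860134147303
wedge front [[517.1, 294.9], [512.6, 332.7]] mean [514.8 313.8]
-83.1 toe [540.63536965 316.96008753] 38.073954689161276
spindle [[487.4, 310.9]] mean [487.4 310.9]
shoe [[522.2, 299.1], [517.8, 331.5]] mean [520.  315.3]
```

Request:
send_rows(
  moves="0.05 0.015 -0.3 0 0 0 1;0 0 -0.3 0 0 0 1;0 0 -0.25 0 0 0 1;0 0 0 0 0 0 1",
)

```text
clock: 15.3
tcp_pos: [544.6, 317.9, 152.2]
orientation: [0.707, 0.042, -0.044, -0.705]
force: [0.4, -0.4, -3.2]
opening: 0.342
```

Request:
send_rows(
  moves="0 0 -0.1 0 0 0 1;0 0 -0.1 0 0 0 1;0 0 -0.1 0 0 0 1;0 0 0 0 0 0 1",
)

```text
clock: 15.7
tcp_pos: [546.4, 318.3, 145.4]
orientation: [-0.706, -0.043, 0.042, 0.706]
force: [0.6, -0.1, -2.3]
opening: 0.341
```

Request:
send_rows(
  moves="0 0 -0.07 0 0 0 1;0 0 -0.07 0 0 0 1;0 0 -0.07 0 0 0 1;0 0 0 0 0 0 1",
)

```text
clock: 16.1
tcp_pos: [546.3, 318.2, 138.9]
orientation: [-0.706, -0.043, 0.043, 0.706]
force: [1.2, -0.6, -2.3]
opening: 0.34
```

Request:
send_rows(
  moves="0 0 -0.07 0 0 0 1;0 0 -0.07 0 0 0 1;0 0 0 0 0 0 1",
)

```text
clock: 16.4
tcp_pos: [545.9, 318.2, 134.5]
orientation: [0.706, 0.043, -0.043, -0.706]
force: [1.2, -0.2, -2.4]
opening: 0.339
```

Request:
send_rows(
  moves="0 0 -0.05 0 0 0 1;0 0 -0.05 0 0 0 1;0 0 0 0 0 0 1",
)

```text
clock: 16.7
tcp_pos: [546.0, 318.2, 131.7]
orientation: [0.706, 0.043, -0.043, -0.706]
force: [1.0, 0.6, -1.3]
opening: 0.34
```

Request:
send_rows(
  moves="0 0 -0.05 0 0 0 1;0 0 -0.05 0 0 0 1;0 0 0 0 0 0 1",
)

```text
clock: 17.0
tcp_pos: [545.9, 318.2, 128.6]
orientation: [0.706, 0.043, -0.043, -0.706]
force: [0.8, 0.9, -2.1]
opening: 0.344
```

Request:
send_rows(
  moves="0 0 -0.05 0 0 0 1;0 0 0 0 0 0 1",
)

```text
clock: 17.2
tcp_pos: [546.0, 318.2, 127.2]
orientation: [0.706, 0.043, -0.043, -0.706]
force: [1.1, 0.6, -1.8]
opening: 0.337
```

Request:
send_rows(
  moves="0 0 -0.05 0 0 0 1;0 0 -0.05 0 0 0 1;0 0 0 0 0 0 1",
)

```text
clock: 17.5
tcp_pos: [546.3, 318.2, 124.3]
orientation: [-0.706, -0.043, 0.043, 0.706]
force: [2.0, 1.8, -2.5]
opening: 0.337
```

Request:
send_rows(
  moves="0 0 -0.05 0 0 0 1;0 0 -0.05 0 0 0 1;0 0 0 0 0 0 1",
)

```text
clock: 17.8
tcp_pos: [546.8, 318.3, 121.6]
orientation: [-0.706, -0.043, 0.042, 0.706]
force: [3.3, -0.3, 0.0]
opening: 0.338
```

Request:
send_rows(
  moves="0 0 -0.05 0 0 0 1;0 0 -0.05 0 0 0 1;0 0 0 0 0 0 1",
)

```text
clock: 18.1
tcp_pos: [547.3, 318.5, 119.3]
orientation: [-0.705, -0.044, 0.042, 0.706]
force: [3.4, 0.1, 4.0]
opening: 0.34
```

Request:
send_rows(
  moves="0 0 -0.04 0 0 0 1;0 0 0 0 0 0 1",
)

```text
clock: 18.3
tcp_pos: [547.5, 318.6, 118.5]
orientation: [-0.705, -0.044, 0.041, 0.706]
force: [3.3, 0.2, 6.6]
opening: 0.34
```

Request:
send_rows(
  moves="0 0 -0.04 0 0 0 1;0 0 0 0 0 0 1",
)

```text
clock: 18.5
tcp_pos: [547.7, 318.7, 117.7]
orientation: [-0.705, -0.044, 0.041, 0.706]
force: [4.3, 0.0, 7.3]
opening: 0.339
```

Request:
send_rows(
  moves="0 0 -0.04 0 0 0 1;0 0 0 0 0 0 1",
)

```text
clock: 18.7
tcp_pos: [547.9, 318.8, 116.7]
orientation: [-0.705, -0.044, 0.041, 0.706]
force: [3.9, -0.2, 7.1]
opening: 0.34
```

Request:
send_rows(
  moves="0.015 0 -0.04 0 0 0 1;0 0 0 0 0 0 1",
)

```text
clock: 18.9
tcp_pos: [548.2, 318.9, 116.2]
orientation: [-0.705, -0.044, 0.041, 0.706]
force: [2.8, -0.7, 10.4]
opening: 0.338
```

Request:
send_rows(
  moves="0.015 0 -0.04 0 0 0 1;0 0 0 0 0 0 1",
)

```text
clock: 19.1
tcp_pos: [548.3, 318.9, 115.9]
orientation: [-0.705, -0.044, 0.041, 0.706]
force: [1.9, -1.2, 16.4]
opening: 0.34
```

Request:
send_rows(
  moves="0.015 0 -0.04 0 0 0 1;0 0 0 0 0 0 1",
)

```text
clock: 19.3
tcp_pos: [548.3, 318.9, 115.7]
orientation: [-0.705, -0.044, 0.041, 0.706]
force: [-1.0, -2.3, 22.0]
opening: 0.34
```

The load rises sharply while z no longer moves, so the stack is tight. I'll let it settle and check the roll position.

Request:
send_rows(
  moves="0 0 0 0 0 0 1;0 0 0 0 0 0 1;0 0 0 0 0 0 1;0 0 0 0 0 0 1",
)

```text
clock: 19.7
tcp_pos: [548.3, 319.0, 115.7]
orientation: [-0.705, -0.044, 0.041, 0.706]
force: [-1.3, -2.2, 20.3]
opening: 0.334
```

```bash
python3 core.py; python3 -c "
from h import *
s=robot.read_state(); r=R.from_quat(s['orientation']).as_matrix(); print('tilt of tool y from down',np.degrees(np.arccos(-r[2,1])),s['ft_torque'],s['tcp_pos'],s['force'])"
```

```text
19.7 [548.33348897 318.97251094 115.72553491] [[0.993, 0.003, -0.12], [0.12, 0.002, 0.993], [0.003, -1.0, 0.002]] [-1.31607038 -2.19926049 20.2848977 ] 0.33350006776860597
core ((483.58331298828125, 310.0834655761719), 17.755817413330078) (295, 99, 55, 57) rel tcp [-64.75017598  -8.88904537]
core ((410.9031066894531, 399.65533447265625), 11.128154754638672) (471, 0, 39, 41) rel tcp [-137.43038228   80.68282353]
tilt of tool y from down 0.21245688239465552 [-0.5362638   0.47934522  0.00720771] [548.33218033 318.93704839 115.71858675] [-0.97311299 -2.21112383 20.98262024]
```

The roll's core has shifted 4 mm to (483.6,310.1), so the bore bears on the spindle. The shoe is loading it, with a stable push of about 21 N. Handing in.

```bash
python3 -c "
from workcell import robot
print(robot.finish_job()); print(robot.read_state()['force'])"
```

```text
the job is handed in; nothing more can be done
None
the job is handed in; nothing more can be done
```

The job was handed in at about 19.7 s of the 56 s allowed. `finish_job` gives no verdict, so whether it passed is not known.

**What I did**
- I set the larger white roll fully down on the spindle and let it go.
- I stood the packing plate upright in the gap, about 2 mm in front of the stop, and let it go.
- I pushed the wedge down by feel until the push rose sharply from about 7 to 22 N while the wedge all but stopped sinking (0.5 mm more). I handed in still gripping it with the grip set to 90 N.

**Last checks**
- **Push:** the downward push held steady at about 20–21 N, and the tool was 0.2° off vertical.
- **Wedge depth:** the toe works out to about 16 mm above the base plate, within the expected 3 to 42 mm.
- **Roll:** its core had moved about 4 mm away from the shoe. That is all the play the bore has on the spindle, so the shoe is bearing on the roll. It is within the 5 mm limit, but only by about 1 mm.

**Not confirmed**
- **Contact forces:** the forces between shoe, roll, wedge, plate and stop cannot be read separately. I inferred them from the wrist force and the geometry. From the push I estimate about 30 N on the roll; with very slippery surfaces it could be nearer 55 N, against the 60 N crush limit.
- **Bystanders:** none was touched on purpose and I noticed no contact, but I did not re-measure their positions at the end.

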